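# Put the weight away and press the glued hull by hand

### The job

The steel weight has done its time on the plate of the model-gluing press: lift it off and set it down, without dropping it, fully home in its own hole in the weight rack (the empty hole that just fits it), and let go of it. Then press the press's sprung plate 12 mm down from its free height with the gripper and keep it there: the program finishes while still holding the plate down. Never push the plate to the bottom of its travel, and leave the other things on the table where they are.

Things in the scene. Friction and masses are not known exactly. Their poses are not given: they have to be found in the camera images.
- weight_medium_mid (a point): The weight to put away: a plain upright steel cylinder, 42 mm in diameter and 44 mm tall, 0.4 to 0.6 kg. It starts standing on the plate of the press, up to 17 mm from the plate's middle. This point is its centre, half-way up (22 mm above its underside); z is the cylinder's axis, up.
- weight_medium: The same weight; this origin is the centre of its underside.
- mouth_medium (a point): The weight's own hole in the rack: 46 mm in diameter, 12 mm deep, 3 mm bevel, empty; in a wooden block (110 x 80 x 20 mm), one of three side by side in the rack, order varying. This point: centre of the hole's mouth, 26 mm above the table; z up, y along the row of blocks. A label with a dot lies 51 mm from it along its -x. Fully home, the weight's centre is 10 mm above this point and 32 mm of it stands out.
- mouth_small (a point): The hole of the small weight, 34 mm in diameter and 12 mm deep, also empty: too small; in a wooden block (110 x 80 x 20 mm), one of three side by side in the rack, order varying. This point: centre of the hole's mouth, 26 mm above the table; z up, y along the row of blocks. 
- mouth_large (a point): The hole of the large weight, 60 mm in diameter and 12 mm deep, with the large weight in it; in a wooden block (110 x 80 x 20 mm), one of three side by side in the rack, order varying. This point: centre of the hole's mouth, 26 mm above the table; z up, y along the row of blocks. 
- platen_top (a point): The sprung plate of the gluing press: an aluminium plate 80 mm (its x) by 158 mm (its y), 10 mm thick, over a grey model hull, on two posts 68 mm either side of its middle along y; their nuts (16 mm wide) stand 5 mm above it. This point: centre of its top face, 86 mm above the table when free, z up. The base is 110 x 170 mm. Press near this point with shut fingertips.
- platen (a joint): How far the plate is pressed down from its free height, in m: 0 free, 0.025 bottomed. Springs push it up with about 6 N at 0 (so the weight alone hardly moves it) and 0.5 N more per mm: about 12 N at 12 mm.
- weight_large: Bystander: steel cylinder 56 mm in diameter, 52 mm tall, standing in the large hole. Origin: centre of its underside.
- weight_small: Bystander: steel cylinder 30 mm in diameter, 36 mm tall, holding down the plan sheet. Origin: centre of its underside.
- glue_a: Bystander: small glue bottle, 32 mm in diameter, 65 mm tall, on the robot's side. Origin: centre of its underside.
- glue_b: Bystander: the same kind of bottle on the far side. Origin: centre of its underside.
- cutters: Bystander: side cutters with blue handles, 115 mm long, 14 mm high, lying on the far side. Origin: under their middle, jaws to +x.
- screwdriver: Bystander: black-handled screwdriver 150 mm long, lying on the robot's side. Origin: under its middle.
Mind the look-alikes: they are no part of the job. What is shaped like the weight_medium but brown is not meant. There is more than one size of the part that bears platen_top; the job needs the smaller.

How it is judged (in metres and radians):
On the way, in this order (a step that is already met when the one before it is completed fails the run):
1. the weight stands fully home in its own hole, let go (horizontal distance between weight_medium_mid and mouth_medium below 0.005 m and z of weight_medium_mid in the frame of mouth_medium below 0.013 m and angle between weight_medium_mid's own z axis and vertical below 0.09 rad and contact force between the fingers and weight_medium below 0.05 N), for 0.3 s.
2. the plate is pressed down about 12 mm (value of joint platen between 0.009 and 0.015 m and contact force between any of the fingers, the arm and platen above 4 N and contact force between weight_medium and platen below 0.05 N), for 0.3 s.
At the end, for the whole second after the job is handed in: The program ends holding: the gripper presses the plate (over 4 N) and keeps it 9 to 15 mm below its free height, nothing else lying on it, while the weight stands released in its own hole: centre within 5 mm of the hole's centre, within 3 mm of fully down, tilted less than 5 degrees (all of step 1 and all of step 2); the arm keeps its last pose, push and grip.
It fails at once if the plate is pushed to the bottom (over 20 mm) (value of joint platen above 0.02 m).
It fails at once if the weight is dropped (faster than 0.7 m/s with no finger on it) (contact force between the fingers and weight_medium below 0.05 N and linear speed of weight_medium above 0.7 m/s).
It fails at once if another loose thing (weights, bottles, cutters, screwdriver) is moved by over 25 mm (distance of any of weight_large, weight_small, glue_a, glue_b, cutters, screwdriver from where it was at the start of the episode above 0.025 m).
It also fails if it takes over 56 s, if anything falls off the work surface, if the arm or the gripper's body presses on something with over 40 N, if the wrist force passes 120 N, or if a joint passes its speed limit or range.

### The arm

A 7-joint arm with a two-finger parallel gripper is mounted at the origin on the work surface. World frame = base frame: x ahead of the robot, y to its left, z up, the work surface at z = 0. Lengths are in m, angles in degrees, forces in N, time in s.
With the tool pointing down it reaches from about 0.425 to 0.925 m from the base axis. Payload 6.8 kg.
Tool frame: the origin (TCP) lies at the very end of the fingers, on their centre line; the grasp point (between the pads) lies 19 mm behind it; z points along the fingers, y is the line along which they close (so a half turn about z gives the same grasp; the last joint's range is limited). The gripper opens to 85 mm and grips with 20 to 120 N. Pads are 22 mm wide; open, the fingers measure 114 mm over their backs; the gripper's body (76 mm by 85 mm) begins 54 mm behind the grasp point. The pads swing forward as they close: fully open they stand 13 mm farther back than shut.
Start: joints at [-82.798, 27.33, 1.283, 89.118, -0.659, 63.558, -4.761], TCP at [0.156, 0.657, 0.231] pointing down, gripper open.
Joint ranges: [-169.35, 169.35], [-19.33, 120.38], [-80.79, 83.38], [13.8, 139.57], [-78.32, 258.32], [9.67, 109.79], [-169.56, 169.56]. Speed limits (degrees/s): [136.94, 136.94, 180, 180, 180, 180, 180].

### API

Orientations are given as a 3x3 rotation matrix whose columns are the frame's x, y, z axes.
In Python, from plant import status, get_image, camera_info, job, silhouettes gives the robot as it stands.
- The arm moves only by the tool send_rows, never from a script. Its argument "increments" is one flat list of numbers, 7 for each row, row after row: the shift along the world's x, y, z in mm, then the turn, a rotation vector about the world's x, y, z in degrees, then the finger opening in mm, from 0 to 85.4. A call has 1 to 10 rows; each row is the pose to reach, as a shift and turn from the pose commanded when the call began; what a row does not reach only later rows make up. A row lasts 1/12 s, in which the tool goes at most 41.7 mm and 7.16 degrees, less where a joint would pass 70% of its speed; a pose out of reach is approached as far as the arm can. A call with a gripper value outside its range is refused whole. The fingers move at their own pace and stop on an object; "newtons" is the grip in N (left out, the last holds). Time passes only in rows, so rows that repeat a pose let the fingers close. It gives the time, the measured TCP pose, the force, the opening and the grip force at its end, in the units of the state.
- status.state(): the state, without advancing time (a new reading comes with each control period).
- get_image(name): name is "scene" or "top"; returns the picture (420x560x3 uint8, blue, green, red); there is no depth.
- camera_info(name): a dict with "fx", "fy", "cx", "cy" (pixels), "distortion" ([k1, k2, p1, p2, k3] as OpenCV has them; the pictures are not rectified), "camera_from_world" (4x4, takes a point from world to camera coordinates). Camera axes: x right, y up, looking along -z (the intrinsics and any distortion apply to the point x, -y, -z); pixel columns grow to the right and rows downward; lengths in m; the calibration is good to about 2 mm. A picture is of the moment at which its call begins. camera_info takes no time and is no camera call.
- job.hand_in(): hands the job in; it is judged then, once.
Trained networks look in the newest picture that a camera, given by its name, has taken for a name from the list of things; names that differ only in an ending like _2 or _b are one class to them, and where a whole thing is asked for, a point or a joint stands for the part that bears it (a point fixed in the world has none). Each returns a list of dicts, best first, with "score" (0 to 1); they miss things now and then, are a little off and sometimes report something else, mostly with a low value. They report only what shows in the picture. A call takes as long as a camera call. They do not tell look-alikes from the thing itself.
- silhouettes(camera, target): "region" (420x560 bool, what is visible of it) and "xy" ([column, row] in pixels, amid what is visible of it).
The state is a dict: "time": time; "joint_positions": joint angles; "qvel": joint speeds; "tau": joint torques, N m; "tcp_pos": TCP position; "ee_rot": TCP orientation; "force": force on the tool from outside, world axes, zero at the start; "ft_torque": the same for the moment, N m; "opening": finger opening in m; "grip_force": force on a finger pad.
Only numpy, scipy, OpenCV 4.12 (cv2) and the standard library are available. Lean on these libraries where they do the work, as an engineer would, in place of code of your own. Each camera call takes 0.05 s, during which the arm holds its last target. There are 200 camera calls.

## Working session

There is one attempt and no reset: what is moved stays moved. The work goes in short steps, Python scripts to look and compute and a tool call to move; the robot and the scene stay as the last step left them, time stands still between calls to the robot, and variables do not carry over. Pictures are saved under pics/ and viewed, at most 10 in all, crops included, and the job is handed in when it is done.

Besides the shell and the picture viewer there is one more tool, called after "Emit:" as name(argument=value, ...) on one line, values as JSON. send_rows: Moves the arm, as the interface text tells. Its arguments: {"type":"object","properties":{"increments":{"type":"array","items":{"type":"number"}},"newtons":{"type":"number"}},"required":["increments"]}

```bash
mkdir -p pics; ls; python3 - <<'E'
from plant import status,get_image,camera_info
import cv2,numpy as np
for n in("scene","top"):
    cv2.imwrite(f"pics/{n}0.png",get_image(n)); c=camera_info(n); T=np.array(c["camera_from_world"])
    print(n,c["fx"],c["distortion"],(-T[:3,:3].T@T[:3,3]).round(3),T[:3,:3].round(2).tolist())
print(status.state())
E
```

```text
pics
scene 521.080307479155 [0.00043303 0.         0.         0.         0.        ] [ 1.386 -0.559  0.962] [[0.6, 0.8, -0.01], [-0.5, 0.38, 0.78], [0.62, -0.47, 0.63]]
top 423.15868182766695 [-0.09008105  0.          0.          0.          0.        ] [0.38  0.066 1.168] [[-0.01, -1.0, -0.02], [0.99, -0.02, 0.16], [-0.16, -0.02, 0.99]]
{'time': 0.1, 'joint_positions': array([-82.79692155,  27.37187963,   1.28059386,  89.17176818,
        -0.65954688,  63.55898015,  -4.76443959]), 'qvel': array([ 0.00157803, -0.12510508,  0.14116342, -0.00469254, -0.05834502,
       -0.00786329, -0.07941682]), 'tau': array([ 4.10203356e-03, -5.97760856e+01,  1.61322031e+00, -2.81955063e+01,
        1.27583052e-02,  5.08747995e-03, -1.79343516e-05]), 'tcp_pos': array([0.15628121, 0.65611006, 0.23041997]), 'ee_rot': array([[-9.72778120e-01,  2.31738332e-01, -2.72604980e-04],
       [ 2.31738464e-01,  9.72776744e-01, -1.64051705e-03],
       [-1.14986900e-04, -1.65903215e-03, -9.99998617e-01]]), 'force': array([-0.39426409, -0.28471536, -0.51401994]), 'ft_torque': array([-0.01430295, -0.00088479, -0.03609831]), 'grip_force': 0.0, 'opening': 0.08520223505803959}
```

View pics/scene0.png

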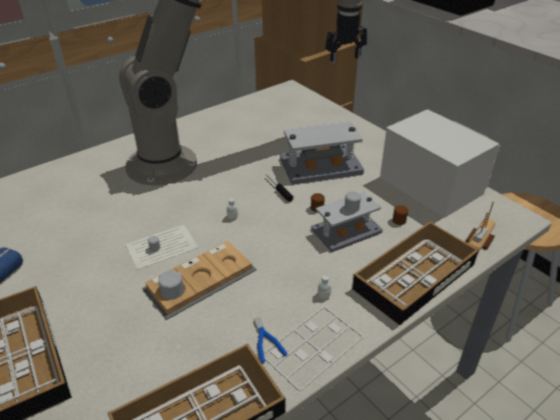

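View pics/top0.png

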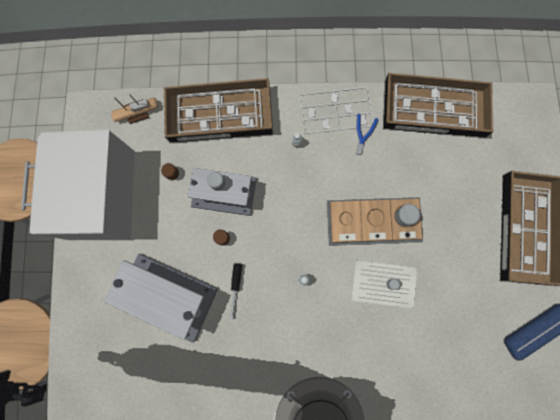

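The top view shows the small press with the grey weight at about (217,181). The rack holes are small (346,218), medium (376,218) and large, filled (408,215). The labels are on the robot's side. The large press at (160,298) and the brown cylinders are look-alikes.

```bash
cat > h.py <<'E'
import numpy as np,cv2
from plant import status,get_image,camera_info,silhouettes
def par(n):
    c=camera_info(n);K=np.array([[c["fx"],0,c["cx"]],[0,c["fy"],c["cy"]],[0,0,1.]])
    return K,np.array(c["distortion"]),np.array(c["camera_from_world"])
F=np.diag([1,-1,-1.])
def ray(n,uv,z):
    K,d,T=par(n);p=cv2.undistortPoints(np.array(uv,float).reshape(-1,1,2),K,d)[:,0]
    D=(F@np.c_[p,np.ones(len(p))].T).T@T[:3,:3]; C=-T[:3,:3].T@T[:3,3]
    return C+D*((z-C[2])/D[:,2])[:,None]
def proj(n,X):
    K,d,T=par(n);X=np.atleast_2d(X);P=F@(T[:3,:3]@X.T+T[:3,3:])
    return cv2.projectPoints(P.T.copy(),np.zeros(3),np.zeros(3),K,d)[0][:,0]
def sil(n,t):
    return [(s["score"],s["xy"],s["region"]) for s in silhouettes(n,t)]
E
python3 - <<'E'
from h import *
ims={n:get_image(n) for n in("scene","top")}
for n in ims:
  for t in("weight_medium","platen_top","mouth_medium","mouth_small"):
    try:
      for s,xy,r in sil(n,t)[:3]:
        m=r.astype(np.uint8);print(n,t,round(s,2),np.round(xy,1),m.sum(),cv2.boundingRect(m))
    except Exception as e: print(n,t,e)
up=lambda im,x,y,w,h:cv2.resize(im[y:y+h,x:x+w],(400,300),interpolation=cv2.INTER_CUBIC)
a=ims["top"];b=ims["scene"]
cv2.imwrite("pics/c1.png",np.vstack([np.hstack([up(a,182,155,80,60),up(a,326,190,100,75)]),np.hstack([up(b,305,180,80,60),up(b,145,230,120,90)])]))
E
```

```text
scene weight_medium 0.73 [398.6 213.2] 251 (392, 205, 16, 20)
scene weight_medium 0.68 [315.5 201.7] 202 (310, 193, 14, 19)
scene weight_medium 0.53 [350.6 202.2] 313 (344, 192, 17, 21)
scene platen_top 0.9 [320.4 135.1] 1552 (284, 122, 78, 29)
scene platen_top 0.75 [340.4 210.5] 913 (317, 193, 63, 34)
scene mouth_medium 0.88 [201.5 277.1] 1204 (175, 255, 50, 43)
scene mouth_small 0.71 [170.7 286.7] 577 (159, 271, 25, 29)
scene mouth_small 0.7 [227.9 256.6] 1062 (204, 242, 48, 40)
scene mouth_small 0.62 [349.6 202.9] 289 (344, 192, 16, 21)
top weight_medium 0.73 [168.7 169.2] 210 (161, 163, 17, 17)
top weight_medium 0.6 [219.8 179.3] 263 (207, 172, 19, 19)
top weight_medium 0.5 [219.2 237.4] 219 (213, 229, 17, 17)
top platen_top 0.76 [222.7 190.4] 1545 (187, 168, 64, 38)
top platen_top 0.61 [149.7 296.6] 3962 (105, 261, 97, 77)
top mouth_medium 0.84 [372.1 221.4] 1229 (360, 200, 32, 41)
top mouth_medium 0.39 [223.8 189.2] 1530 (187, 168, 65, 38)
top mouth_small 0.9 [345.9 221. ] 1172 (331, 201, 30, 42)
```

View pics/c1.png

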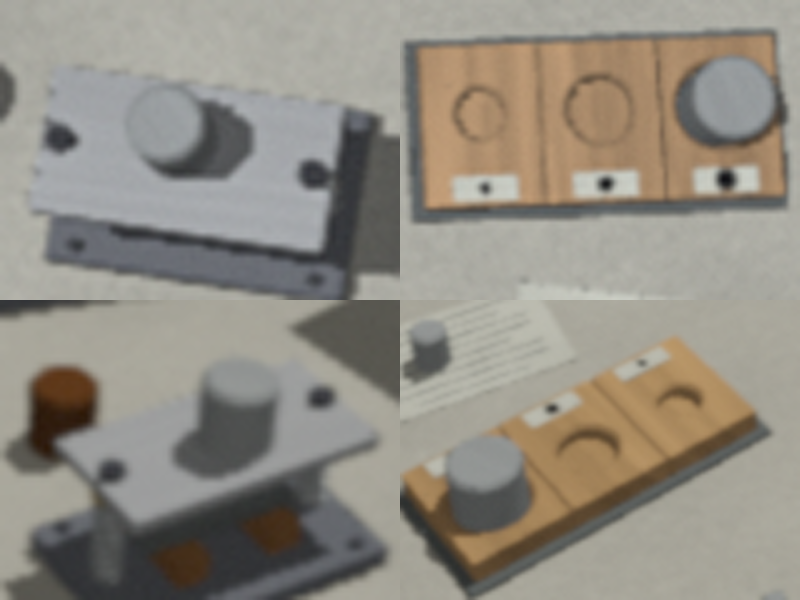

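```bash
python3 - <<'E'
from h import *
def f(X,Y,x0,y0,s): return (x0+(X+.5)/s-.5,y0+(Y+.5)/s-.5)
TL=lambda X,Y:f(X,Y,182,155,5); TR=lambda X,Y:f(X-400,Y,326,190,4)
BL=lambda X,Y:f(X,Y-300,305,180,5); BR=lambda X,Y:f(X-400,Y-300,145,230,10/3)
R=lambda n,p,z:print(n,z,(ray(n,p,z)*1000).round(1).tolist())
print("weight top");R("top",[TL(164,124)],.130);R("scene",[BL(240,383)],.130)
print("nuts z.091");R("top",[TL(62,138),TL(315,174)],.091);R("scene",[BL(112,471),BL(320,397)],.091)
print("plate corners");R("top",[TL(60,67),TL(343,105),TL(325,250),TL(32,210)],.086)
print("plate corners");R("scene",[BL(57,441),BL(294,360),BL(378,437),BL(136,524)],.086)
print("hole med, small");R("top",[TR(599,110),TR(479,115)],.026)
print("dots");R("top",[TR(485,188),TR(606,184),TR(726,180)],.026);R("scene",[BR(641,363),BR(551,408)],.026)
print("corners");R("top",[TR(416,45),TR(774,33),TR(784,193),TR(424,208)],.026);R("scene",[BR(674,338),BR(758,413),BR(477,562)],.026)
print("hole arcs scene");R("scene",[BR(557,455),BR(622,455)],.026)
E
```

```text
weight top
top 0.13 [[626.5, 257.7, 130.0]]
scene 0.13 [[629.1, 255.4, 130.0]]
nuts z.091
top 0.091 [[629.3, 318.9, 91.0], [607.4, 185.3, 91.0]]
scene 0.091 [[608.4, 186.5, 91.0], [629.6, 319.4, 91.0]]
plate corners
top 0.086 [[669.2, 322.1, 86.0], [645.3, 171.1, 86.0], [568.0, 180.6, 86.0], [592.0, 335.2, 86.0]]
plate corners
scene 0.086 [[566.5, 184.3, 86.0], [591.9, 337.2, 86.0], [669.7, 324.0, 86.0], [644.4, 171.8, 86.0]]
hole med, small
top 0.026 [[537.9, -164.3, 26.0], [535.8, -82.3, 26.0]]
dots
top 0.026 [[486.0, -84.5, 26.0], [487.2, -166.7, 26.0], [488.4, -248.7, 26.0]]
scene 0.026 [[482.9, -83.3, 26.0], [483.9, -164.9, 26.0]]
corners
top 0.026 [[584.9, -40.9, 26.0], [589.2, -288.1, 26.0], [478.8, -287.9, 26.0], [473.2, -42.9, 26.0]]
scene 0.026 [[474.0, -46.6, 26.0], [585.1, -42.0, 26.0], [586.6, -282.4, 26.0]]
hole arcs scene
scene 0.026 [[530.3, -186.3, 26.0], [559.8, -147.8, 26.0]]
```

Emit:
send_rows(increments=[30,-25,2,0,0,-6,85,60,-50,5,0,0,-12,85,90,-75,10,0,0,-19,85,120,-102,10,0,0,-26,85,150,-127,10,0,0,-33,85,180,-152,10,0,0,-40,85,210,-178,10,0,0,-47,85,240,-203,10,0,0,-54,85,270,-229,10,0,0,-61,85,300,-254,10,0,0,-67,85], newtons=60)

```text
time: 1.43
tcp_pos: [0.4576, 0.4012, 0.2417]
ee_rot: [[-0.161, 0.987, 0.0], [0.987, 0.161, 0.001], [0.001, 0.0, -1.0]]
force: [0.9, -0.1, -0.9]
opening: 0.0847
grip_force: 0.0
```

Emit:
send_rows(increments=[30,-25,0,0,0,-5,85,60,-50,-5,0,0,-9.6,85,90,-75,-10,0,0,-9.6,85,120,-102,-20,0,0,-9.6,85,145,-125,-25,0,0,-9.6,85,165,-140,-30,0,0,-9.6,85,171,-146,-40,0,0,-9.6,85,171,-146,-50,0,0,-9.6,85,171,-146,-60,0,0,-9.6,85,171,-146,-60,0,0,-9.6,85])

```text
time: 2.27
tcp_pos: [0.6244, 0.2585, 0.1783]
ee_rot: [[-0.003, 1.0, -0.005], [1.0, 0.003, -0.001], [-0.001, -0.005, -1.0]]
force: [-0.6, -0.6, -0.1]
opening: 0.0851
grip_force: 0.0
```

```bash
python3 - <<'E'
from h import *
s=status.state();print(s["time"],s["tcp_pos"],s["ee_rot"].round(3),s["joint_positions"].round(1))
a=get_image("top");b=get_image("scene")
up=lambda im,x,y,w,h:cv2.resize(im[y:y+h,x:x+w],(400,300),interpolation=cv2.INTER_CUBIC)
cv2.imwrite("pics/c2.png",np.hstack([up(a,162,135,120,90),up(b,285,120,120,90)]))
E
```

```text
2.2667 [0.6244438  0.25847461 0.17827881] [[-0.003  1.    -0.005]
 [ 1.     0.003 -0.001]
 [-0.001 -0.005 -1.   ]] [-44.4  32.   24.2  92.9 -14.8  58.6 -15.4]
```

View pics/c2.png

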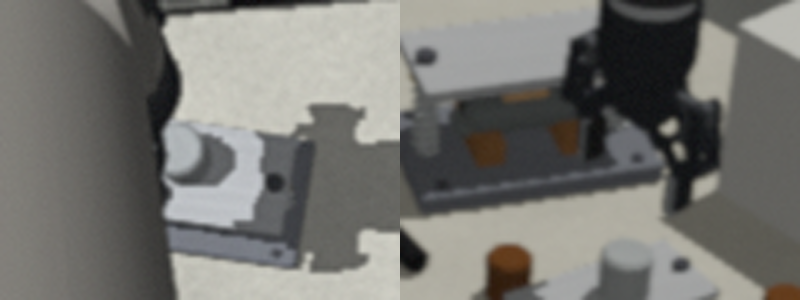

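The gripper stands over the weight, with one finger either side of it along x. Nothing is in the way of the descent.

Emit:
send_rows(increments=[1,0,-15,0,0,0,85,1,0,-30,0,0,0,85,1,0,-30,0,0,0,85,1,0,-30,0,0,0,85])

```text
time: 2.7
tcp_pos: [0.6275, 0.2578, 0.1514]
ee_rot: [[-0.002, 1.0, -0.001], [1.0, 0.002, 0.0], [0.0, -0.001, -1.0]]
force: [0.5, -0.1, -0.2]
opening: 0.0848
grip_force: 0.0
```

Emit:
send_rows(increments=[0,-1,-20,0,0,0,85,0,-1,-35,0,0,0,85,0,-1,-45,0,0,0,85,0,-1,-50,0,0,0,85,0,-1,-50,0,0,0,85,0,-1,-50,0,0,0,85])

```text
time: 3.2
tcp_pos: [0.6288, 0.256, 0.1021]
ee_rot: [[-0.0, 1.0, 0.001], [1.0, 0.0, 0.0], [0.0, 0.001, -1.0]]
force: [0.3, -0.6, -0.0]
opening: 0.0851
grip_force: 0.0
```

Emit:
send_rows(increments=[0,0,0,0,0,0,45,0,0,0,0,0,0,38,0,0,0,0,0,0,30,0,0,0,0,0,0,30,0,0,0,0,0,0,30,0,0,0,0,0,0,30])

```text
time: 3.7
tcp_pos: [0.6285, 0.2558, 0.1017]
ee_rot: [[-0.0, 1.0, 0.0], [1.0, 0.0, 0.0], [0.0, 0.0, -1.0]]
force: [-1.0, 0.1, 1.9]
opening: 0.04
grip_force: 60.1
```

Emit:
send_rows(increments=[0,0,5,0,0,0,30,0,0,15,0,0,0,30,0,0,30,0,0,0,30,0,0,50,0,0,0,30,0,0,70,0,0,0,30,0,-10,80,0,0,0,30,0,-25,80,0,0,0,30,0,-25,80,0,0,0,30])

```text
time: 4.37
tcp_pos: [0.6287, 0.2246, 0.1815]
ee_rot: [[0.005, 1.0, 0.0], [1.0, -0.005, -0.003], [-0.003, 0.0, -1.0]]
force: [0.1, -2.2, -4.7]
opening: 0.0401
grip_force: 61.1
```

```bash
python3 - <<'E'
from h import *
b=get_image("scene");print(status.state()["tcp_pos"])
c=b[100:220,280:440];cv2.imwrite("pics/c3.png",cv2.resize(c,(800,600),interpolation=cv2.INTER_CUBIC))
E
```

```text
[0.62816424 0.22595481 0.18061713]
```

View pics/c3.png

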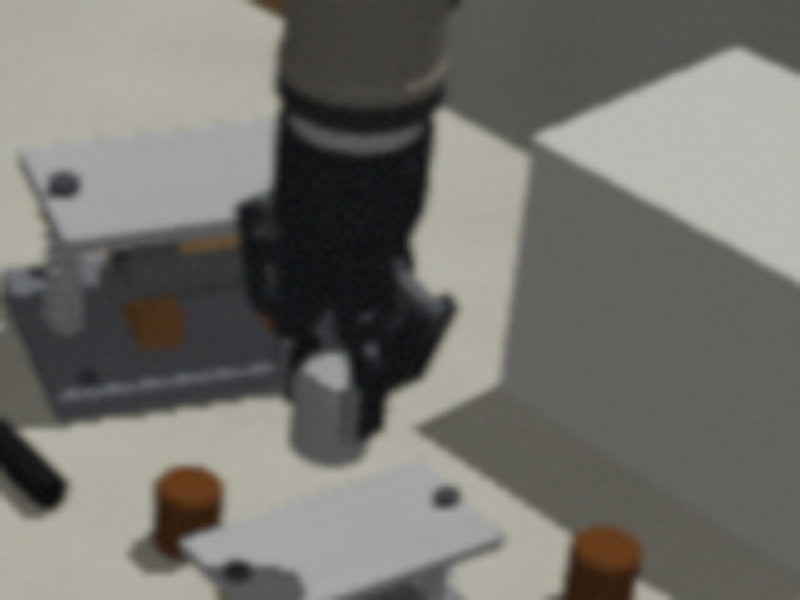

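The weight is held upright, clear of the plate. Its underside is at about (328,455) in the crop.

Emit:
send_rows(increments=[-2,-8,0,0,0,0,30,-6,-28,0,0,0,0,30,-13,-58,0,0,0,0,30,-21,-92,0,0,0,0,30,-29,-126,0,0,0,0,30,-37,-160,0,0,0,0,30,-45,-194,0,0,0,0,30,-53,-228,0,0,0,0,30,-61,-262,0,0,0,0,30,-69,-296,0,0,0,0,30])

```text
time: 5.25
tcp_pos: [0.5576, -0.0672, 0.1804]
ee_rot: [[-0.0, 1.0, -0.002], [1.0, 0.0, 0.0], [0.0, -0.002, -1.0]]
force: [0.2, 0.3, -5.4]
opening: 0.0401
grip_force: 61.2
```

Emit:
send_rows(increments=[-7,-30,0,0,0,0,30,-14,-58,0,0,0,0,30,-19,-80,0,0,0,0,30,-22,-92,-10,0,0,0,30,-22,-95,-25,0,0,0,30,-22,-95,-45,0,0,0,30,-22,-95,-60,0,0,0,30,-22,-95,-60,0,0,0,30,-22,-95,-60,0,0,0,30,-22,-95,-60,0,0,0,30])

```text
time: 6.08
tcp_pos: [0.5374, -0.1606, 0.1217]
ee_rot: [[0.0, 1.0, 0.0], [1.0, -0.0, -0.0], [-0.0, 0.0, -1.0]]
force: [0.6, -0.6, -3.4]
opening: 0.0405
grip_force: 61.6
```

```bash
python3 - <<'E'
from h import *
a=get_image("top");b=get_image("scene");print(status.state()["tcp_pos"],status.state()["ee_rot"].round(3).tolist())
up=lambda im,x,y,w,h:cv2.resize(im[y:y+h,x:x+w],(400,400),interpolation=cv2.INTER_CUBIC)
cv2.imwrite("pics/c4.png",np.hstack([up(a,326,180,80,80),up(b,160,210,80,80)]))
E
```

```text
[ 0.53801841 -0.16056344  0.12227712] [[-0.0, 1.0, 0.002], [1.0, 0.0, -0.0], [-0.0, 0.002, -1.0]]
```

View pics/c4.png

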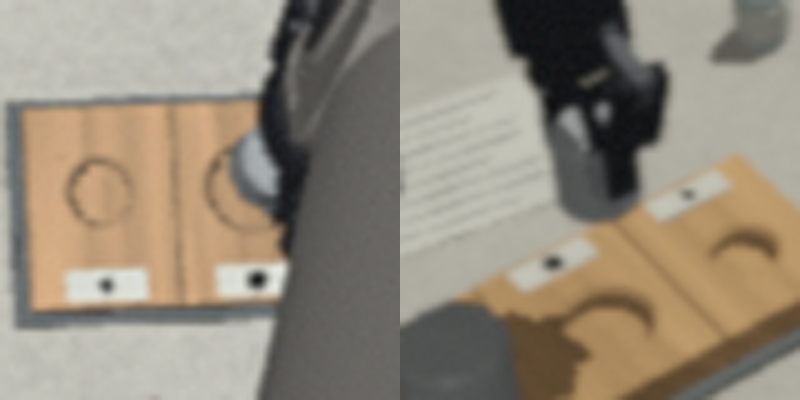

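The weight hangs above and in front of the medium hole. In the scene crop its bottom rim runs from left (560,200) through lowest (590,222) to right (638,205). In the top crop its left edge is at (232,170). I'll compare these with the projected model.

```bash
python3 - <<'E'
from h import *
t=np.linspace(0,2*np.pi,181)
for dy in(0,.003):
  C=np.array([.538,-.1606+dy,.106]);c=lambda h,r=.021:np.c_[C[0]+r*np.cos(t),C[1]+r*np.sin(t),0*t+C[2]+h]
  for h in(0,.044):
    p=proj("scene",c(h));p=((p-[160,210]+.5)*5-.5)+[400,0];q=((proj("top",c(h))-[326,180]+.5)*5-.5)
    for w,n in((p,"scene"),(q,"top")): print(dy,h,n,"L",w[w[:,0].argmin()].round(),"R",w[w[:,0].argmax()].round(),"Low",w[w[:,1].argmax()].round(),"Up",w[w[:,1].argmin()].round())
E
```

```text
0 0 scene L [553. 206.] R [641. 199.] Low [591. 232.] Up [603. 172.]
0 0 top L [231. 165.] R [313. 168.] Low [273. 206.] Up [270. 125.]
0 0.044 scene L [543. 137.] R [633. 130.] Low [582. 163.] Up [594. 104.]
0 0.044 top L [248. 151.] R [333. 154.] Low [293. 194.] Up [288. 109.]
0.003 0 scene L [559. 203.] R [647. 196.] Low [597. 229.] Up [608. 170.]
0.003 0 top L [225. 165.] R [307. 168.] Low [267. 206.] Up [264. 125.]
0.003 0.044 scene L [548. 134.] R [638. 128.] Low [587. 160.] Up [599. 101.]
0.003 0.044 top L [242. 151.] R [327. 154.] Low [287. 195.] Up [282. 109.]
```

Emit:
send_rows(increments=[-1,-5,-20,0,0,0,30,-1,-5,-40,0,0,0,30,-1,-5,-55,0,0,0,30,-1,-5,-65,0,0,0,30,-1,-5,-68,0,0,0,30,-1,-5,-68,0,0,0,30,-1,-5,-68,0,0,0,30])

```text
time: 6.77
tcp_pos: [0.5371, -0.1656, 0.0541]
ee_rot: [[-0.0, 1.0, 0.001], [1.0, 0.0, -0.0], [-0.0, 0.001, -1.0]]
force: [0.4, 0.1, -4.6]
opening: 0.0404
grip_force: 61.7
```

```bash
python3 - <<'E'
from h import *
b=get_image("scene");a=get_image("top");print(status.state()["tcp_pos"])
up=lambda im,x,y,w,h:cv2.resize(im[y:y+h,x:x+w],(400,400),interpolation=cv2.INTER_CUBIC)
s=up(b,175,235,50,50)
t=np.linspace(0,2*np.pi,60)
for (x,y) in ((.537,-.1648),):
  p=proj("scene",np.c_[x+.023*np.cos(t),y+.023*np.sin(t),0*t+.026]);p=((p-[175,235]+.5)*8-.5)
s2=s.copy();cv2.polylines(s2,[p.astype(np.int32)],True,(0,255,0),1)
cv2.imwrite("pics/c5.png",np.hstack([s,s2]))
E
```

```text
[ 0.53727562 -0.16557472  0.05439172]
```

View pics/c5.png

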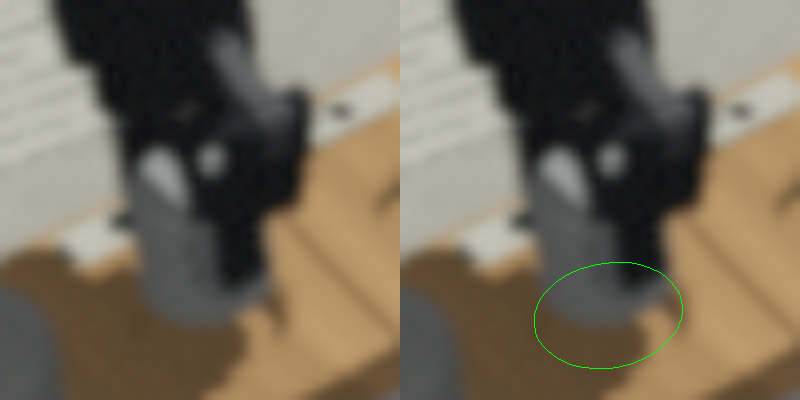

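The weight sits about 12 mm above the mouth. The projected rim meets the visible dark rim at about (675,310), so it is lined up to about 1 mm. I'll lower it gently.

Emit:
send_rows(increments=[0,0,-4,0,0,0,30,0,0,-8,0,0,0,30,0,0,-11,0,0,0,30,0,0,-14,0,0,0,30,0,0,-14,0,0,0,30])

```text
time: 7.28
tcp_pos: [0.5371, -0.166, 0.041]
ee_rot: [[0.001, 1.0, 0.001], [1.0, -0.001, 0.001], [0.001, 0.001, -1.0]]
force: [-3.8, 0.8, 16.9]
opening: 0.04
grip_force: 64.2
```

Emit:
send_rows(increments=[-1,0,1,0,0,0,30,-1.5,0,0,0,0,0,30,-1.5,0,-1,0,0,0,30,-1.5,0,-1,0,0,0,30])

```text
time: 7.62
tcp_pos: [0.5371, -0.1661, 0.0409]
ee_rot: [[0.0, 1.0, 0.004], [1.0, -0.0, 0.0], [0.0, 0.004, -1.0]]
force: [-1.8, 0.9, 20.2]
opening: 0.0404
grip_force: 64.7
```

Emit:
send_rows(increments=[0,0,5,0,0,0,30,0,0,5,0,0,0,30,0,0,5,0,0,0,30])

```text
time: 7.87
tcp_pos: [0.5347, -0.1653, 0.0431]
ee_rot: [[-0.0, 1.0, -0.0], [1.0, 0.0, 0.0], [0.0, -0.0, -1.0]]
force: [0.8, -0.6, -4.5]
opening: 0.0401
grip_force: 62.2
```

Emit:
send_rows(increments=[0,0,-2,0,0,0,30,0,0,-4,0,0,0,30,0,0,-4,0,0,0,30,0,0,-4,0,0,0,30])

```text
time: 8.2
tcp_pos: [0.5349, -0.1657, 0.0414]
ee_rot: [[0.001, 1.0, 0.0], [1.0, -0.001, 0.001], [0.001, 0.0, -1.0]]
force: [-7.5, 2.6, 28.7]
opening: 0.0401
grip_force: 65.5
```

```bash
python3 - <<'E'
from h import *
s=status.state();print(s["force"],s["ft_torque"],s["tcp_pos"],s["ee_rot"].round(4).tolist())
E
```

```text
[-7.47521195  2.64497823 28.66099926] [0.82910836 2.33627028 0.07686244] [ 0.53492458 -0.16570678  0.04140279] [[0.0006, 1.0, 0.0001], [1.0, -0.0006, 0.0014], [0.0014, 0.0001, -1.0]]
```

Emit:
send_rows(increments=[0,0,5,0,0,0,30,0,0,5,0,0,0,30,0,0,5,0,0,0,30])

```text
time: 8.45
tcp_pos: [0.5347, -0.1652, 0.0438]
ee_rot: [[-0.0, 1.0, -0.0], [1.0, 0.0, -0.0], [-0.0, -0.0, -1.0]]
force: [-0.2, -0.1, -4.6]
opening: 0.0404
grip_force: 62.1
```

```bash
python3 - <<'E'
from h import *
s=status.state();print(s["force"],s["ft_torque"],s["tcp_pos"])
b=get_image("scene");a=get_image("top")
up=lambda im,x,y,w,h:cv2.resize(im[y:y+h,x:x+w],(400,400),interpolation=cv2.INTER_CUBIC)
cv2.imwrite("pics/c6.png",np.hstack([up(b,185,245,40,40),up(a,355,195,40,40)]))
E
```

```text
[-0.18220658 -0.07152293 -4.56785377] [0.00368346 0.0340364  0.03906847] [ 0.53465314 -0.16521045  0.04383102]
```

View pics/c6.png

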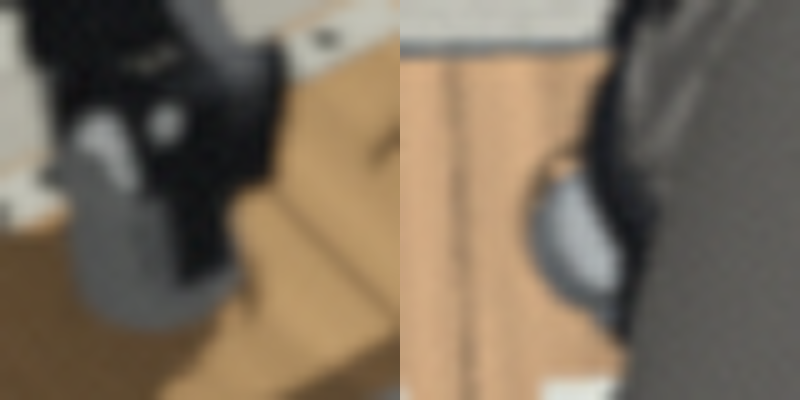

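The top crop shows the hole rim on the upper-left (+x) side of the weight, at about (555,160), while the weight covers the lower edge. The moment agrees: it has gone too far to -x. I'll move +x about 4.5 mm.

Emit:
send_rows(increments=[2,0,1,0,0,0,30,4.5,0,1,0,0,0,30,4.5,0,0,0,0,0,30,4.5,0,-3,0,0,0,30,4.5,0,-4,0,0,0,30,4.5,0,-4,0,0,0,30])

```text
time: 9.05
tcp_pos: [0.5394, -0.1657, 0.04]
ee_rot: [[0.0, 1.0, 0.0], [1.0, -0.0, -0.001], [-0.001, 0.0, -1.0]]
force: [0.1, -0.8, -3.7]
opening: 0.0396
grip_force: 62.1
```

```bash
python3 - <<'E'
from h import *
s=status.state();print(s["force"],s["ft_torque"],s["tcp_pos"])
E
```

```text
[ 0.08427606 -0.7682008  -3.74001708] [-0.2479748  -0.17776259 -0.02886764] [ 0.53941561 -0.1657219   0.04001293]
```

Emit:
send_rows(increments=[0,0,-2,0,0,0,30,0,0,-4,0,0,0,30,0,0,-4,0,0,0,30])

```text
time: 9.3
tcp_pos: [0.5393, -0.1658, 0.0361]
ee_rot: [[0.0, 1.0, 0.0], [1.0, -0.0, -0.001], [-0.001, 0.0, -1.0]]
force: [0.8, -3.0, -3.7]
opening: 0.0404
grip_force: 62.1
```

```bash
python3 - <<'E'
from h import *
s=status.state();print(s["force"],s["ft_torque"],s["tcp_pos"])
E
```

```text
[ 0.76070338 -3.03892375 -3.69005047] [-0.4884742  -0.12324865  0.00118975] [ 0.53931949 -0.16581145  0.03605182]
```

Emit:
send_rows(increments=[0,-0.5,-2,0,0,0,30,0,-0.5,-4,0,0,0,30,0,-0.5,-6,0,0,0,30,0,-0.5,-6,0,0,0,30,0,-0.5,-6,0,0,0,30])

```text
time: 9.72
tcp_pos: [0.5393, -0.1659, 0.0303]
ee_rot: [[-0.0, 1.0, -0.0], [1.0, 0.0, 0.0], [0.0, -0.0, -1.0]]
force: [-0.3, -1.4, -1.9]
opening: 0.0402
grip_force: 62.3
```

Emit:
send_rows(increments=[0,0,-1,0,0,0,30,0,0,-1,0,0,0,30,0,0,-1,0,0,0,30])

```text
time: 9.97
tcp_pos: [0.5393, -0.1659, 0.0302]
ee_rot: [[0.0, 1.0, 0.0], [1.0, -0.0, 0.001], [0.001, 0.0, -1.0]]
force: [-3.2, -0.1, 8.7]
opening: 0.0401
grip_force: 63.4
```

It is on the hole's floor (z unchanged, force up). Release and rise.

Emit:
send_rows(increments=[0,0,0.5,0,0,0,44,0,0,0.5,0,0,0,50,0,0,0.5,0,0,0,65,0,0,0.5,0,0,0,80,0,0,0.5,0,0,0,80,0,0,0.5,0,0,0,80])

```text
time: 10.47
tcp_pos: [0.5394, -0.1657, 0.0297]
ee_rot: [[-0.0, 1.0, -0.0], [1.0, 0.0, 0.0], [0.0, -0.0, -1.0]]
force: [-0.5, -0.9, -0.2]
opening: 0.0801
grip_force: 0.0
```

Emit:
send_rows(increments=[0,0,10,0,0,0,80,0,0,30,0,0,0,80,0,0,60,0,0,0,80,0,0,95,0,0,0,80,0,0,130,0,0,0,80,0,0,150,0,0,0,80,10,30,150,0,0,0,40,20,65,150,0,0,0,0,28,100,150,0,0,0,0,36,140,150,0,0,0,0])

```text
time: 11.3
tcp_pos: [0.5757, -0.0256, 0.181]
ee_rot: [[0.002, 1.0, 0.001], [1.0, -0.002, -0.0], [-0.0, 0.001, -1.0]]
force: [1.0, 0.2, -0.8]
opening: 0.0324
grip_force: 0.0
```

```bash
python3 - <<'E'
from h import *
s=status.state();print(s["tcp_pos"])
b=get_image("scene");a=get_image("top")
up=lambda im,x,y,w,h:cv2.resize(im[y:y+h,x:x+w],(400,400),interpolation=cv2.INTER_CUBIC)
u,v=up(b,165,235,60,60),up(a,345,190,60,60)
t=np.linspace(0,2*np.pi,60);f=20/3
for h in(.014,.058):
  for n,im,o in(("scene",u,(165,235)),("top",v,(345,190))):
    p=(proj(n,np.c_[.538+.021*np.cos(t),-.165+.021*np.sin(t),0*t+h])-o+.5)*f-.5
    cv2.polylines(im,[p.astype(np.int32)],True,(0,255,0),1)
cv2.imwrite("pics/c7.png",np.hstack([u,v]))
E
```

```text
[ 0.57565533 -0.02564373  0.18103733]
```

View pics/c7.png

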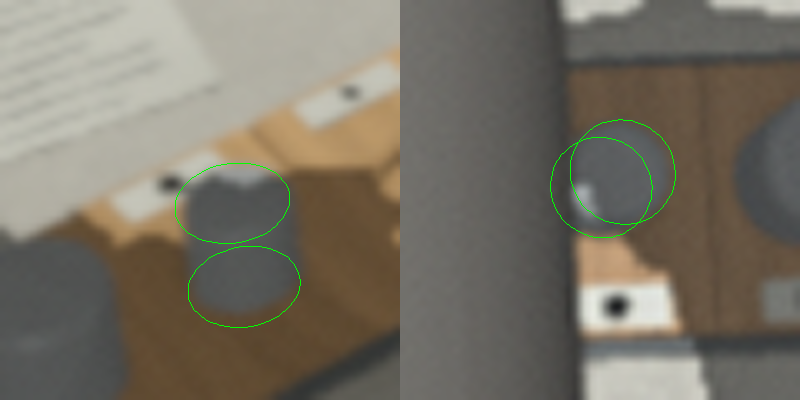

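The weight stands upright in the medium hole, with its outlines matching the fully-home model. Now to the plate's middle with the fingers shut.

Emit:
send_rows(increments=[4,25,0,0,0,0,0,9,58,0,0,0,0,0,14,92,0,0,0,0,0,19,126,0,0,0,0,0,25,160,0,0,0,0,0,30,194,0,0,0,0,0,35,228,0,0,0,0,0,40,258,-10,0,0,0,0,43,275,-30,0,0,0,0,43,279,-45,0,0,0,0])

```text
time: 12.23
tcp_pos: [0.6179, 0.2585, 0.1342]
ee_rot: [[-0.006, 1.0, 0.0], [1.0, 0.006, 0.002], [0.002, 0.0, -1.0]]
force: [0.2, 0.1, -0.7]
opening: -0.0001
grip_force: 0.0
```

Emit:
send_rows(increments=[0,0,-15,0,0,0,0,0,0,-30,0,0,0,0,0,0,-38,0,0,0,0,0,0,-42,0,0,0,0,0,0,-42,0,0,0,0,0,0,-42,0,0,0,0])

```text
time: 12.73
tcp_pos: [0.6188, 0.2526, 0.0935]
ee_rot: [[0.001, 1.0, 0.001], [1.0, -0.001, 0.0], [0.0, 0.001, -1.0]]
force: [0.5, -0.4, -0.2]
opening: 0.0001
grip_force: 0.0
```

Emit:
send_rows(increments=[0,0,-3,0,0,0,0,0,0,-6,0,0,0,0,0,0,-9,0,0,0,0,0,0,-12,0,0,0,0,0,0,-12,0,0,0,0,0,0,-12,0,0,0,0])

```text
time: 13.23
tcp_pos: [0.619, 0.2533, 0.0819]
ee_rot: [[0.0, 1.0, 0.001], [1.0, -0.0, 0.001], [0.001, 0.001, -1.0]]
force: [-2.1, -0.9, 7.8]
opening: -0.0002
grip_force: 4.1
```

Emit:
send_rows(increments=[0,0,-2,0,0,0,0,0,0,-4,0,0,0,0,0,0,-6,0,0,0,0,0,0,-7,0,0,0,0,0,0,-7,0,0,0,0,0,0,-7,0,0,0,0])

```text
time: 13.73
tcp_pos: [0.619, 0.2533, 0.0754]
ee_rot: [[0.0, 1.0, 0.001], [1.0, -0.0, 0.001], [0.001, 0.001, -1.0]]
force: [-3.0, -0.4, 10.8]
opening: -0.0001
grip_force: 5.7
```

Emit:
send_rows(increments=[0,0,-1.5,0,0,0,0,0,0,-1.5,0,0,0,0,0,0,-1.5,0,0,0,0,0,0,-1.5,0,0,0,0,0,0,-1.5,0,0,0,0,0,0,-1.5,0,0,0,0])

```text
time: 14.23
tcp_pos: [0.619, 0.2533, 0.0741]
ee_rot: [[0.0, 1.0, 0.001], [1.0, -0.0, 0.001], [0.001, 0.001, -1.0]]
force: [-3.8, -1.3, 11.8]
opening: 0.0003
grip_force: 6.0
```

```bash
python3 - <<'E'
from h import *
b=get_image("scene")
up=lambda im,x,y,w,h:cv2.resize(im[y:y+h,x:x+w],(400,400),interpolation=cv2.INTER_CUBIC)
cv2.imwrite("pics/c8.png",np.hstack([up(b,300,150,90,90),up(b,165,235,60,60)]))
print(status.state()["tcp_pos"],status.state()["force"])
E
```

```text
[0.61896644 0.25326604 0.07410435] [-3.60273288 -1.13316589 12.03564831]
```

View pics/c8.png

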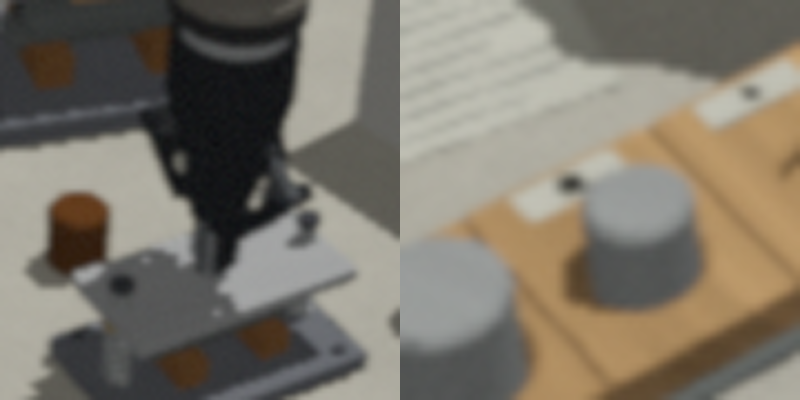

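The shut fingertips hold the plate down at its middle, about (215,265) in the crop, at about 12 mm and 12 N. The weight stands upright and home in its hole at (640,240).

```bash
python3 -c "
from plant import job;print(job.hand_in())"
```

```text
the job is handed in; nothing more can be done
None
```

The weight stands released and fully home in its own hole, and the job is handed in with the gripper holding the press plate about 12 mm down at about 12 N; no verdict was returned.

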